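Brush out the empty parts jar and hold the carousel with it at the front

TASK

Get the tall empty jar on the parts carousel ready for refilling: take the long brush out of its wooden pot, work it up and down inside that jar three times, each time right to the bottom and back up towards the rim, and stand the brush back in its pot. Then turn the carousel gently until the tall jar faces front, squarely in line with the brass pointer on the carousel's foot, and finish while still keeping hold of the carousel there so that it stands dead still; do not let go at the end. Leave the other things on the bench where they are.

Things in the scene. Friction and masses are not known exactly. Their poses are not given: they have to be found in the camera images.
- carousel_base: Dark steel foot of the parts carousel, fixed to the bench, a low disc 200 mm across and 18 mm high, mostly hidden under the deck. Origin on the bench at the carousel's turning axis, z up; its -x axis is the FRONT (roughly towards the robot), where the pointer is.
- pointer (a point): Top middle of the upturned end (30 mm wide, peaked) of the flat brass pointer tongue that sticks out of the foot from under the deck, 175 mm from the turning axis, 26 mm above the bench. It marks the front and does not turn.
- carousel: The turning part: a round plywood deck 264 mm across, top 34 mm above the bench, with six round white jars fixed in it 60 degrees apart on a circle of 95 mm radius, five low and full, one tall and empty. Turns either way without stops, takes about 1 N at the jars and stays where left. Origin on the turning axis at bench height, z up; its own -x axis points to the tall jar.
- knob_top (a point): Top of the wooden knob at the carousel's centre, on the turning axis, 126 mm above the bench; the knob is 38 mm across, its neck 18 mm. The five low jars around it are 50 mm across with rims 84 mm above the bench, full of dowels, bolts, nuts and plugs that reach up to 105 mm.
- jar_mouth (a point): Centre of the mouth of the tall empty jar, level with its rim, 125 mm above the bench and 95 mm from the turning axis. The jar is 58 mm across at the rim (top 9 mm) and 56 mm below, walls 3 mm, bore 50 mm or more, fixed to the deck: taking hold of it turns the carousel. The neighbouring jars leave about 41 mm free on either side of it.
- jar_floor (a point): Centre of the inner floor of the tall empty jar, 85 mm below its rim, 40 mm above the bench.
- brush: Long round jar brush, standing upright at the start with its bristles down in the wooden pot; 188 mm long, about 70 g (varies). Origin at the centre of the bristle end, its z axis runs up the brush to the handle's end. Firm dark bristle head 36 mm across over the lowest 70 mm, thin 6 mm steel stem to 106 mm, pale wooden handle 24 mm across from 130 to 176 mm, ending rounded at 188 mm.
- brush_tip (a point): Centre of the flat bristle end of the brush (the same point as the brush's origin).
- brush_handle (a point): Point on the brush's axis at the middle of its wooden handle, 150 mm up from the bristle end: the place to grip it, from above, 24 mm thick, 38 mm below the handle's top.
- brush_pot: Turned wooden pot for the brush, fixed to the bench, left or right of the carousel: 68 mm across at the foot, 62 mm at the rim, 85 mm high, bore 48 mm. Origin at the centre of its underside.
- pot_floor (a point): Centre of the pot's inner floor, 12 mm above the bench and 73 mm below its rim; the bristle end of the brush rests here.
- finish_can: Bystander: round tin of wood finish with a paper band and no lettering, 72 mm across, 100 mm high, on the other side of the carousel from the brush pot. Origin under its centre.
- glue_bottle: Bystander: white glue bottle with a nozzle, 64 mm across, 143 mm high, beyond the carousel. Origin under its centre.
- sanding_block: Bystander: cork sanding block 105 x 62 x 30 mm, on the robot's side of the carousel, left. Origin under its centre.
- mallet: Bystander: wooden mallet lying beyond the carousel; head 65 x 115 x 60 mm, centred 100 mm along +x from the origin, handle 26 mm thick reaching 150 mm the other way.
- tape_measure: Bystander: closed black tape measure 70 x 36 x 62 mm, on the robot's side of the carousel, right. Origin under its centre.
- leg_blank: Bystander: square pale wooden leg blank 260 x 38 x 38 mm lying on the right, beyond the brush pot or tin. Origin under its centre.

How it is judged:
On the way, in this order (a step that is already met when the one before it is completed fails the run):
1. first stroke: the held brush reaches the bottom of the tall empty jar (tip within 15 mm of its floor) (contact force between the fingers and brush above 0.5 N and horizontal distance between brush_tip and jar_floor below 0.02 m and z of brush_tip in the frame of jar_floor below 0.015 m), for 0.04 s.
2. first stroke: the held brush is drawn up in the jar (tip at least 45 mm above its floor) (contact force between the fingers and brush above 0.5 N and horizontal distance between brush_tip and jar_floor below 0.02 m and z of brush_tip in the frame of jar_floor above 0.045 m), for 0.04 s.
3. second stroke: the held brush reaches the bottom of the tall empty jar (tip within 15 mm of its floor) (all of step 1), for 0.04 s.
4. second stroke: the held brush is drawn up in the jar (tip at least 45 mm above its floor) (all of step 2), for 0.04 s.
5. third stroke: the held brush reaches the bottom of the tall empty jar (tip within 15 mm of its floor) (all of step 3), for 0.04 s.
6. third stroke: the held brush is drawn up in the jar (tip at least 45 mm above its floor) (all of step 4), for 0.04 s.
7. the brush stands in its pot again, let go (horizontal distance between brush_tip and pot_floor below 0.015 m and z of brush_tip in the frame of pot_floor below 0.01 m and angle between brush's own z axis and vertical below 0.25 rad and contact force between each of the arm, the fingers and brush below 0.05 N and linear speed of brush below 0.02 m/s), for 0.2 s.
At the end, for the whole second after the job is handed in: Tall jar's axis within 12 mm sideways of the pointer's line, on the pointer's side; carousel under 0.05 rad/s, held by the fingers with over 1 N; brush untouched in its pot, end within 15 mm sideways and 10 mm in height of the floor's centre, under 0.25 rad from upright (y of jar_mouth in the frame of carousel_base between -0.012 and 0.012 m and x of jar_mouth in the frame of carousel_base below -0.08 m and horizontal distance between brush_tip and pot_floor below 0.015 m and z of brush_tip in the frame of pot_floor below 0.01 m and angle between brush's own z axis and vertical below 0.25 rad and contact force between each of the arm, the fingers and brush below 0.05 N and contact force between the fingers and carousel above 1 N and angular speed of carousel below 0.05 rad/s); the arm keeps its last pose, push and grip.
It fails at once if another thing on the bench is pushed away or knocked over (moved more than 30 mm, or tilted more than 0.4 rad) (distance of any of finish_can, glue_bottle, sanding_block, mallet, tape_measure, leg_blank from where it was at the start of the episode above 0.03 m or angle between any of finish_can, glue_bottle, sanding_block, mallet, tape_measure, leg_blank's own z axis and vertical above 0.4 rad).
It fails at once if the carousel is flung round (faster than 4 rad/s) (angular speed of carousel above 4 rad/s).
It also fails if it takes over 67 s, if anything falls off the work surface, if the arm or the gripper's body presses on something with over 40 N, if the wrist force passes 120 N, or if a joint passes its speed limit or range.

ROBOT

A 6-joint arm with a two-finger parallel gripper is mounted at the origin on the work surface. World frame = base frame: x ahead of the robot, y to its left, z up, the work surface at z = 0. Lengths are in m, angles in rad, forces in N, time in s.
With the tool pointing down it reaches from about 0.35 to 0.975 m from the base axis. Payload 4.9 kg.
Tool frame: the origin (TCP) lies between the finger pads; the fingertips stand 19 mm ahead of it and the grasp point (between the pads) is the TCP; z points along the fingers, y is the direction in which the jaws open and shut (so a half turn about z gives the same grasp; the last joint's range is limited). The gripper opens to 85 mm and grips with 20 to 120 N. Pads are 22 mm wide; open, the fingers measure 114 mm over their backs; the gripper's body (76 mm by 85 mm) begins 54 mm behind the grasp point. The pads swing forward as they close: fully open they stand 13 mm farther back than shut.
Start: joints at [1.164, 0.053, 1.613, -0, 1.476, -0.119], TCP at [0.177, 0.599, 0.25] pointing down, gripper open.
Joint ranges: [-3.01, 3.01], [-1.01, 2.22], [0.06, 2.58], [-1.02, 4.17], [0.09, 2.62], [-3.14, 3.14]. Speed limits (rad/s): [2.57, 2.57, 3.14, 3.14, 3.14, 3.14].

INTERFACE

Orientations are given as a unit quaternion [w, x, y, z].
In Python, from plant import state, grab_frame, calibration, job_done gives the robot as it stands. The module is installed in compiled form; this text tells all that it offers.
- The arm moves only by the tool servo_tool, never from a script. Its argument "deltas" is a list that holds one entry, the list of rows, each a list of 5 numbers: the finger opening in mm, from 0 to 85.4, then the shift along the world's x, y, z in mm, then the turn about the world's z in units of 6 degrees (1.0 is 6 degrees). A call has 1 to 5 rows; each row is the pose to reach, as a shift and turn from the pose commanded when the call began; what a row does not reach only later rows make up. A row lasts 1/8 s, in which the tool goes at most 62.5 mm and 10.7 degrees, less where a joint would pass 70% of its speed; a pose out of reach is approached as far as the arm can. A call with a gripper value outside its range is refused whole. The fingers move at their own pace and stop on an object; the grip force is fixed at half the most. Time passes only in rows, so rows that repeat a pose let the fingers close. It gives the time, the measured TCP pose, the force and the opening at its end, in the units of the state.
- state(): the state, without advancing time (a new reading comes with each control period).
- grab_frame(name): name is "side" or "top"; returns the picture (400x640x3 uint8, red, green, blue); there is no depth.
- calibration(name): a dict with "intrinsics" (3x3 intrinsics, pixels), "world_from_camera" (4x4, takes a point from camera to world coordinates). Camera axes: x right, y down, z forward; pixel columns grow to the right and rows downward; lengths in m; the calibration is good to about 2 mm. A picture is of the moment at which its call begins. calibration takes no time and is no camera call.
- job_done(): hands the job in, once; it reports no verdict.
The state is a dict: "time": time; "joint_pos": joint angles; "joint_vel": joint speeds; "joint_efforts": joint torques, N m; "tool_pos": TCP position; "tool_rot": TCP orientation; "contact_force": force on the tool from outside, world axes, zero at the start; "ft_torque": the same for the moment, N m; "gripper_width": opening from 0.0 (shut) to 1.0 (fully open).
Only numpy, scipy, OpenCV 4.12 (cv2) and the standard library are available. Lean on these libraries where they do the work, as an engineer would, in place of code of your own. Each camera call takes 0.05 s, during which the arm holds its last target.

## Working session

There is one attempt and no reset: what is moved stays moved. The work goes in short steps, Python scripts to look and compute and a tool call to move; the robot and the scene stay as the last step left them, time stands still between calls to the robot, and variables do not carry over. Pictures are saved under pics/ and viewed, and the job is handed in when it is done.

Besides the shell and the picture viewer there is one more tool, called after "Emit:" in YAML: its name, and indented under it one key for each argument. servo_tool: Moves the arm, as the interface text tells. Its arguments: {"type":"object","properties":{"deltas":{"type":"array","items":{"type":"array","items":{"type":"array","items":{"type":"number"}}}}},"required":["deltas"]}

```bash
mkdir -p pics
python3 - <<'E'
from plant import *
import cv2
for n in("side","top"):
    cv2.imwrite(f"pics/{n}0.png",grab_frame(n)[:,:,::-1]); c=calibration(n); print(n,c["intrinsics"],c["world_from_camera"].round(4) if hasattr(c["world_from_camera"],'round') else c["world_from_camera"])
print(state())
E
```

```text
side [[478.76462963   0.         324.69162373]
 [  0.         478.76462963 197.4427271 ]
 [  0.           0.           1.        ]] [[ 0.9734 -0.1534  0.1699  0.355 ]
 [-0.2289 -0.6597  0.7158 -0.8249]
 [ 0.0023 -0.7357 -0.6773  0.8803]
 [ 0.      0.      0.      1.    ]]
top [[478.52729267   0.         322.36149932]
 [  0.         478.52729267 201.8640109 ]
 [  0.           0.           1.        ]] [[ 0.0064 -0.9879  0.1549  0.3741]
 [-0.9998 -0.0031  0.0215 -0.0327]
 [-0.0207 -0.155  -0.9877  1.264 ]
 [ 0.      0.      0.      1.    ]]
{'time': 0.1, 'joint_pos': array([ 1.16397510e+00,  5.32729788e-02,  1.61413706e+00, -6.17621858e-06,
        1.47603115e+00, -1.19022016e-01]), 'joint_vel': array([ 0.00079863,  0.00114214, -0.00320221, -0.00016998,  0.00290979,
       -0.0002187 ]), 'joint_efforts': array([ 2.34637682e-04, -3.94906497e+01, -3.71361458e+01, -1.47009318e-04,
        3.90472531e-03,  2.02639535e-05]), 'tool_pos': array([0.17720527, 0.59880097, 0.24920874]), 'tool_rot': array([-2.37251618e-04,  1.43403141e-01,  9.89663925e-01, -8.93304439e-04]), 'contact_force': array([ 0.13496948,  0.19885898, -0.00654452]), 'ft_torque': array([-0.00969863, -0.00529116,  0.02410253]), 'gripper_width': 0.9960871225578146}
```

View pics/side0.png

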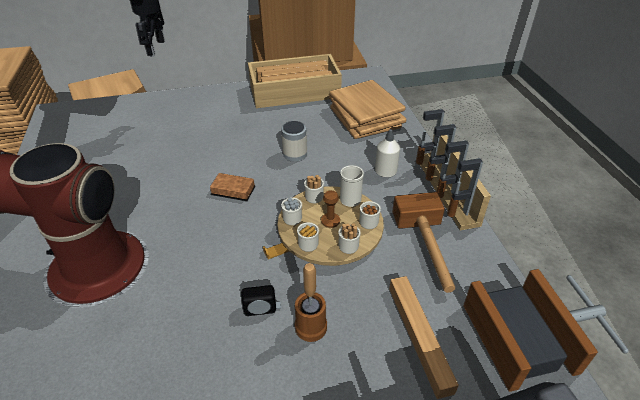

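View pics/top0.png

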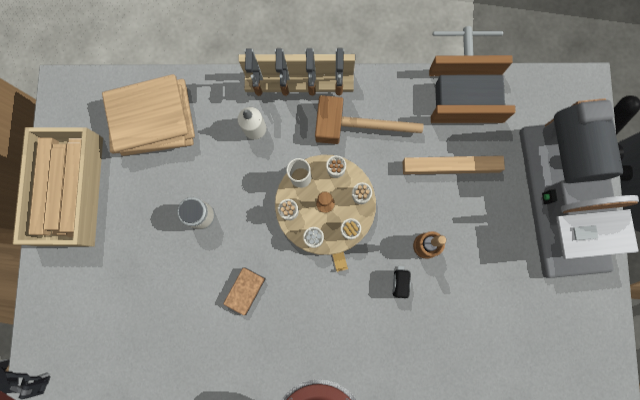

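The tall jar is at the back left (side 351,172; top 299,172), the pointer at the front (top 340,262) and the brush pot on the right (top 430,244). The bottle and mallet are beyond the carousel. I'll zoom in next.

```bash
cat > h.py <<'E'
import numpy as np, cv2
from plant import *
C={n:calibration(n) for n in("side","top")}
def ray(n,u,v):
    c=C[n];K=np.array(c["intrinsics"]);T=np.array(c["world_from_camera"])
    d=T[:3,:3]@np.linalg.inv(K)@np.array([u,v,1.]);return T[:3,3],d
def onz(n,u,v,z):
    o,d=ray(n,u,v);return o+d*(z-o[2])/d[2]
def tri(us,ut):
    A=[];b=[]
    for n,p in(("side",us),("top",ut)):
        o,d=ray(n,*p);d=d/np.linalg.norm(d);P=np.eye(3)-np.outer(d,d);A.append(P);b.append(P@o)
    return np.linalg.lstsq(np.vstack(A),np.hstack(b),rcond=None)[0]
def proj(n,p):
    c=C[n];T=np.linalg.inv(np.array(c["world_from_camera"]));q=np.array(c["intrinsics"])@(T[:3,:3]@np.array(p)+T[:3,3]);return q[:2]/q[2]
def crop(img,x0,y0,x1,y1,s,f):
    c=cv2.resize(img[y0:y1,x0:x1,::-1],None,fx=s,fy=s,interpolation=cv2.INTER_CUBIC);cv2.imwrite(f,c)
E
python3 - <<'E'
from h import *
t=cv2.imread("pics/top0.png")[:,:,::-1];s=cv2.imread("pics/side0.png")[:,:,::-1]
crop(t,265,140,465,290,4,"pics/t1.png");crop(s,230,150,400,345,3,"pics/s1.png")
E
```

```text
(no output)
```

View pics/t1.png

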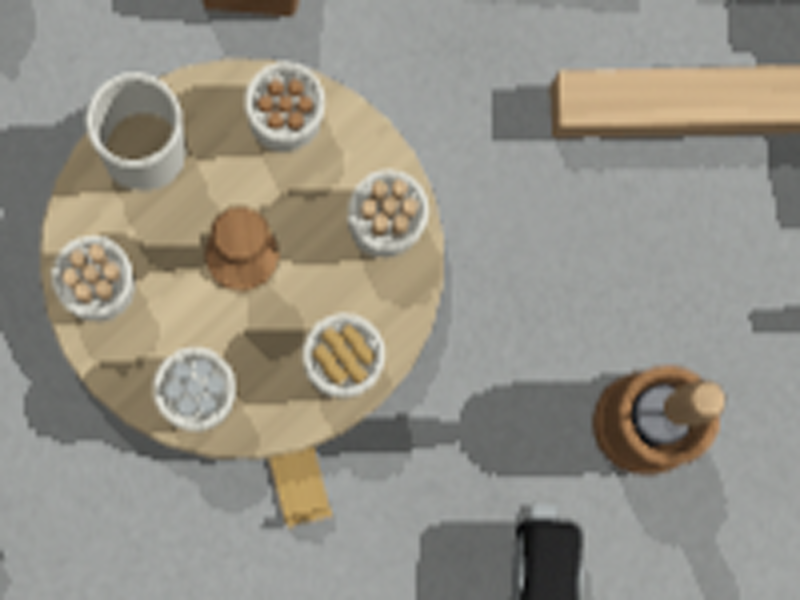

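View pics/s1.png

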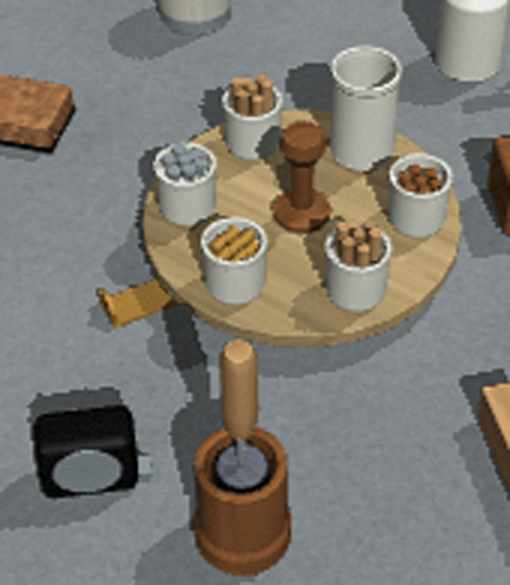

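Run:
```python
from h import *
T=lambda u,v:(u/4+265-.4,v/4+140-.4); S=lambda u,v:(u/3+230-.33,v/3+150-.33)
for nm,s,t,z in [("knob",S(303,135),T(241,232),.126),("jar",S(366,75),T(135,117),.125),("pot",S(242,465),T(659,416),.085),("handtop",S(238,344),T(708,400),.196),("ptr",S(107,307),T(309,520),.026)]:
    print(nm,tri(s,t).round(4),onz("side",*s,z).round(4),onz("top",*t,z).round(4))
# deck
print("deck", onz("top",*T(243,258),.034).round(4), onz("side",*S(303,222),.034).round(4))
```

```text
knob [ 0.5632 -0.0137  0.1187] [ 0.5601 -0.0215  0.126 ] [ 0.563  -0.0139  0.126 ]
jar [0.6345 0.0523 0.1134] [0.628  0.0388 0.125 ] [0.6341 0.0512 0.125 ]
pot [ 0.4573 -0.2726  0.0713] [ 0.4555 -0.2819  0.085 ] [ 0.4564 -0.2699  0.085 ]
handtop [ 0.4571 -0.2741  0.1994] [ 0.4573 -0.2713  0.196 ] [ 0.4577 -0.2749  0.196 ]
ptr [ 0.3923 -0.0572  0.0065] [ 0.3906 -0.0743  0.026 ] [ 0.3929 -0.0568  0.026 ]
deck [ 0.5612 -0.0138  0.034 ] [ 0.5598 -0.0267  0.034 ]
```

Run:
```python
from h import *
for n in("side","top"):
    print(n,"base",proj(n,(0,0,0)),"tip",proj(n,(0.177,.599,.231)))
t=cv2.imread("pics/top0.png");s=cv2.imread("pics/side0.png")
for n,i in(("side",s),("top",t)):
    h=cv2.cvtColor(i,cv2.COLOR_BGR2HSV)
    m=cv2.inRange(h,(15,150,120),(25,255,255))
    k,l,st,c=cv2.connectedComponentsWithStats(m)
    for j in range(1,k):
        if st[j,4]>25: print(n,"brass",st[j],c[j])
for nm,p in dict(knob=(.563,-.0139,.126),deckL=(.5612,-.0138+.132,.034),deckR=(.5612,-.1458,.034),pot=(.4564,-.27,.085),ptr=(.3929,-.0568,.026)).items(): print(nm,proj("side",p))
```

```text
side base [ 96.69160061 264.56895   ] tip [156.91529158  51.90857657]
top base [318.79130979 429.01916619] tip [ 30.75533109 370.18043793]
side brass [300 226  16  11 106] [308.01886792 231.04716981]
side brass [263 243  24  16 191] [275.02617801 250.39790576]
knob [331.10880268 192.35410627]
deckL [318.31425447 185.81950669]
deckR [343.65020435 260.00366394]
pot [309.55180514 299.66043546]
ptr [265.2560407  246.37617957]
```

Run:
```python
from h import *
s=cv2.imread("pics/side0.png")[:,:,::-1].copy()
for p in [(.563,-.0139,.126),(.4564,-.27,.085),(.3929,-.0568,.026),(.177,.599,.231),(0,0,0)]+[(.5612+.132*np.cos(a),-.0138+.132*np.sin(a),.034) for a in np.arange(0,6.28,.3)]:
    u,v=proj("side",p);
    if 0<=u<640 and 0<=v<400: cv2.circle(s,(int(round(u)),int(round(v))),1,(255,0,0),-1)
crop(s,90,0,390,345,2,"pics/s2.png")
```

```text
(no output)
```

View pics/s2.png

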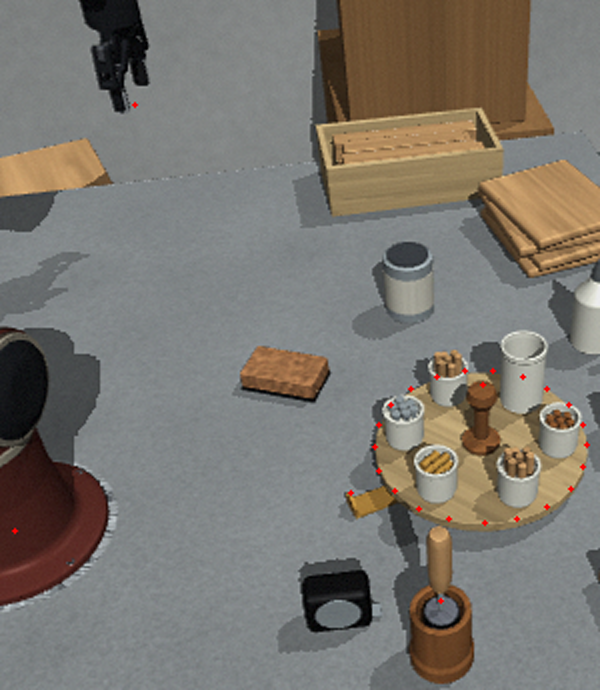

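Emit:
servo_tool:
  deltas:
    - [[60,18,-58,16,-0.8],[60,36,-116,32,-1.6],[60,54,-174,48,-2.4],[60,72,-232,64,-3.2],[60,90,-290,80,-4.1]]

```text
time: 0.72
tool_pos: [0.2669, 0.3088, 0.3299]
tool_rot: [0.0, 0.352, 0.936, -0.0]
contact_force: [2.1, -0.6, 0.2]
gripper_width: 0.703
```

Emit:
servo_tool:
  deltas:
    - [[60,18,-58,0,-0.8],[60,36,-116,0,-1.6],[60,54,-174,0,-2.4],[60,72,-232,0,-3.2],[60,90,-290,0,-4.1]]

```text
time: 1.35
tool_pos: [0.3569, 0.0187, 0.3297]
tool_rot: [0.0, 0.544, 0.839, 0.0]
contact_force: [0.8, -0.1, 0.3]
gripper_width: 0.704
```

Emit:
servo_tool:
  deltas:
    - [[60,19,-58,0,-0.8],[60,38,-116,0,-1.6],[60,58,-174,0,-2.4],[60,78,-232,0,-3.2],[60,99,-289,0,-4.05]]

```text
time: 1.98
tool_pos: [0.4561, -0.2704, 0.3294]
tool_rot: [-0.0, 0.708, 0.706, 0.0]
contact_force: [0.2, 0.6, 0.3]
gripper_width: 0.702
```

Emit:
servo_tool:
  deltas:
    - [[60,0,0,-15,0],[60,0,0,-30,0],[60,0,0,-45,0],[60,0,0,-50,0],[60,0,0,-50,0]]

```text
time: 2.6
tool_pos: [0.4558, -0.2675, 0.2798]
tool_rot: [-0.0, 0.707, 0.708, 0.0]
contact_force: [-0.4, -0.7, -0.5]
gripper_width: 0.7
```

Run:
```python
from h import *
t=grab_frame("top");s=grab_frame("side")
st=state();print(st["time"],st["tool_pos"],st["tool_rot"],st["joint_pos"].round(3),st["gripper_width"])
for n in("side","top"): print(n,proj(n,st["tool_pos"]),proj(n,st["tool_pos"]-[0,0,.019]))
crop(t,350,160,510,290,5,"pics/t3.png");crop(s,230,170,400,345,3,"pics/s3.png")
```

```text
2.7 [ 0.45620263 -0.26811693  0.28080858] [7.96310133e-04 7.06826632e-01 7.07386364e-01 9.96131947e-05] [-0.672 -0.196  1.798  0.     1.538 -0.673] 0.7009072571577591
side [307.02691482 231.35664167] [307.27469314 238.85221856]
top [447.65832804 237.09816534] [445.49000962 237.84846621]
```

View pics/s3.png

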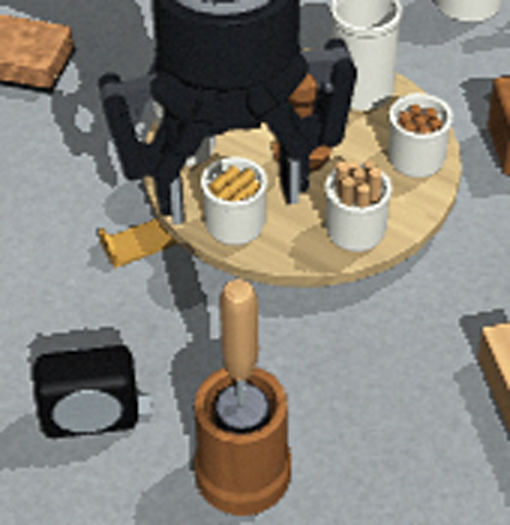

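View pics/t3.png

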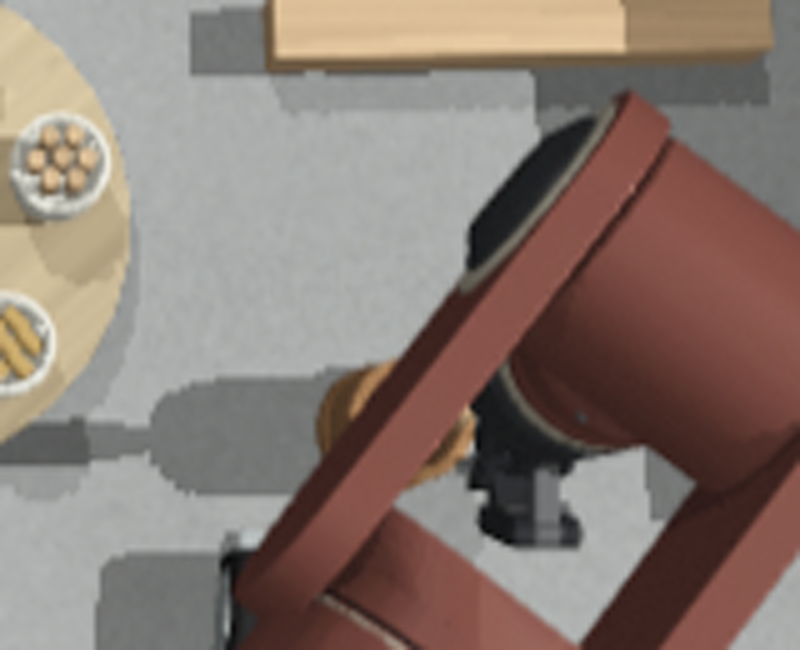

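Emit:
servo_tool:
  deltas:
    - [[60,1,-4,-15,0],[60,1,-5,-35,0],[60,1,-5,-55,0],[60,1,-5,-70,0],[60,1,-5,-70,0]]

```text
time: 3.32
tool_pos: [0.4561, -0.2726, 0.2075]
tool_rot: [-0.002, 0.707, 0.707, -0.0]
contact_force: [-0.4, -0.9, 0.7]
gripper_width: 0.706
```

Run:
```python
from h import *
s=grab_frame("side")
st=state();print(st["time"],st["tool_pos"],st["contact_force"])
for z in (0,-.019,):print(proj("side",st["tool_pos"]+[0,0,z]))
crop(s,250,200,370,345,5,"pics/s4.png")
t=cv2.imread("pics/top0.png")[:,:,::-1];s=cv2.imread("pics/side0.png")[:,:,::-1]
crop(t,325,240,365,280,10,"pics/t5.png");crop(s,250,230,300,270,10,"pics/s5.png")
```

```text
3.375 [ 0.45666477 -0.27309231  0.20900816] [ 0.23521698 -0.31455013  1.56935462]
[308.73480751 260.53726799]
[308.94489099 267.22140938]
```

View pics/s4.png

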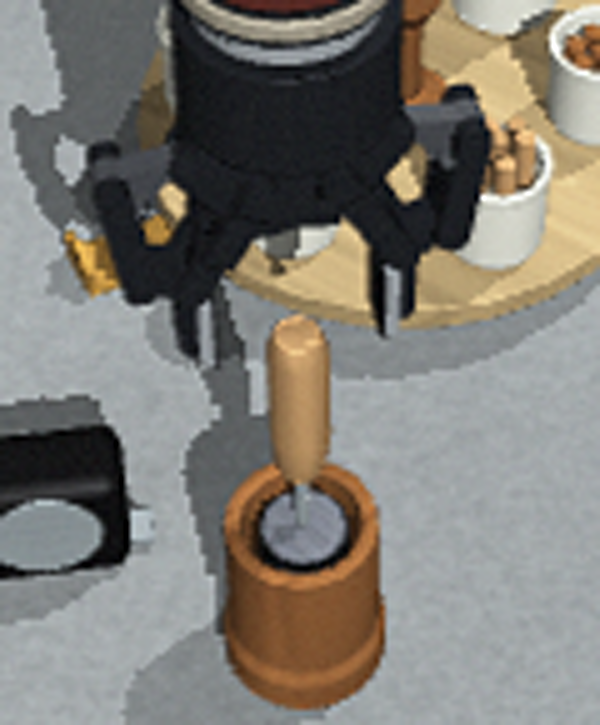

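View pics/s5.png

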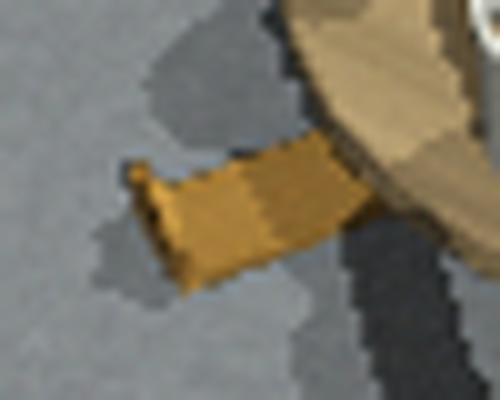

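View pics/t5.png

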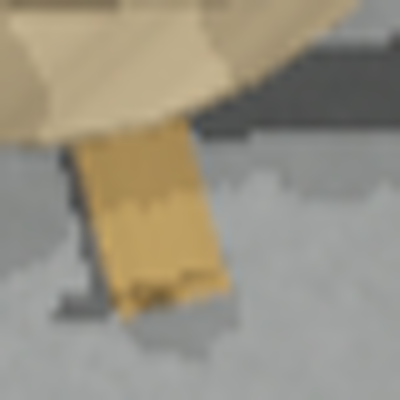

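Emit:
servo_tool:
  deltas:
    - [[60,1,-2,-15,0],[60,1,-2,-32,0],[60,1,-2,-48,0],[60,1,-2,-48,0],[30,1,-2,-48,0]]

```text
time: 4.0
tool_pos: [0.4581, -0.2754, 0.162]
tool_rot: [0.0, 0.707, 0.707, 0.0]
contact_force: [0.4, -0.7, -0.7]
gripper_width: 0.504
```

Emit:
servo_tool:
  deltas:
    - [[8,0,0,0,0],[8,0,0,0,0],[8,0,0,0,0],[8,0,0,0,0],[8,0,0,0,0]]

```text
time: 4.62
tool_pos: [0.4583, -0.2757, 0.1629]
tool_rot: [0.001, 0.707, 0.707, -0.0]
contact_force: [-1.0, -0.5, 5.6]
gripper_width: 0.262
```

Run:
```python
from h import *
s=grab_frame("side")
st=state();print(st["time"],st["tool_pos"],st["contact_force"],st["gripper_width"])
crop(s,250,200,370,345,5,"pics/s6.png")
```

```text
4.675 [ 0.45831082 -0.27568657  0.16282211] [-0.89968687  1.10453535  6.66121793] 0.26497237702381155
```

View pics/s6.png

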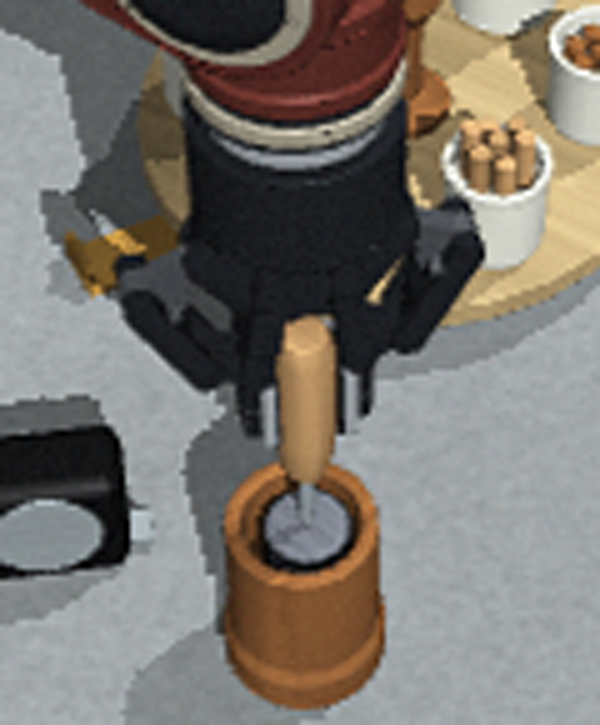

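Emit:
servo_tool:
  deltas:
    - [[8,0,0,15,0],[8,0,0,50,0],[8,0,0,100,0],[8,0,0,150,0],[8,0,0,162,0]]

```text
time: 5.3
tool_pos: [0.4591, -0.276, 0.3289]
tool_rot: [0.004, 0.707, 0.707, 0.001]
contact_force: [0.2, -0.8, -0.6]
gripper_width: 0.265
```

Run:
```python
from h import *
s=grab_frame("side");t=grab_frame("top")
st=state();print(st["time"],st["tool_pos"],st["contact_force"],st["gripper_width"])
crop(s,250,140,390,290,5,"pics/s7.png")
T=lambda u,v:(u/4+265-.4,v/4+140-.4); S=lambda u,v:(u/3+230-.33,v/3+150-.33)
print(onz("side",*S(366,70),.125),onz("side",*S(303,139),.126),onz("side",*S(242,460),.085))
# pointer: tongue end midpoints
print("ptr",onz("top",325+17.3,240+29.5,.02),onz("side",250+16,230+22.5,.02))
print("tongue root",onz("top",325+13.3,240+13.2,.015),"end",onz("top",325+17,240+28.5,.015))
```

```text
5.4 [ 0.4584096  -0.27557237  0.32567458] [-0.20386632  0.43841967  0.14836713] 0.26534962209568136
[0.62967875 0.04493234 0.125     ] [ 0.55896817 -0.02602402  0.126     ] [ 0.45627718 -0.27811158  0.085     ]
ptr [ 0.39327897 -0.05808719  0.02      ] [ 0.3921878 -0.0708779  0.02     ]
tongue root [ 0.43521408 -0.04780942  0.015     ] end [ 0.39591016 -0.05741473  0.015     ]
```

View pics/s7.png

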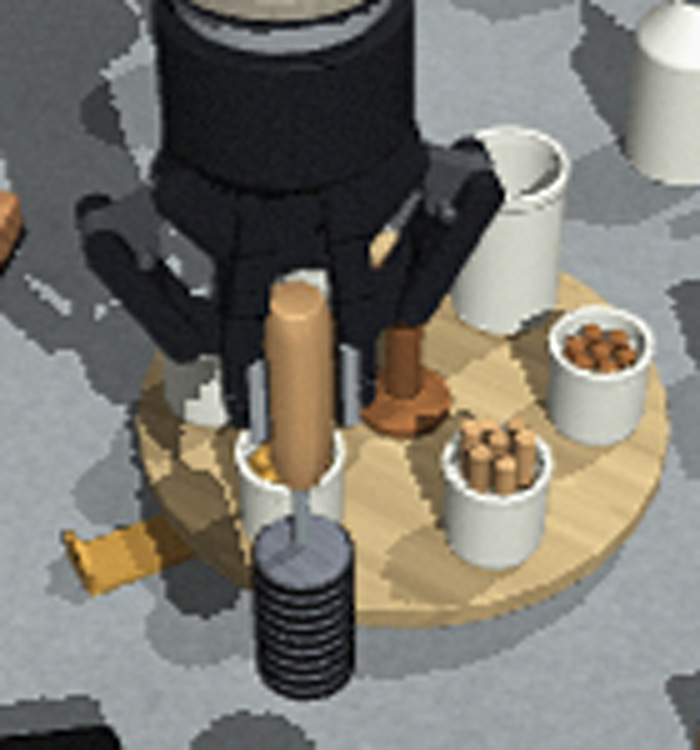

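Run:
```python
from h import *
print(proj("side",(.4584,-.2756,.1757)),onz("side",310.6,272,.1757))
print(proj("side",(.4584,-.2756,.2457)), "bristle top center obs",250+305/5,140+553/5)
print("deck fit")
s=cv2.imread("pics/side0.png");h=cv2.cvtColor(s,cv2.COLOR_BGR2HSV)
```

```text
[310.29294497 273.00188633] [ 0.45944224 -0.27343342  0.1757    ]
[309.57072139 247.93014383] bristle top center obs 311.0 250.6
deck fit
```

Emit:
servo_tool:
  deltas:
    - [[8,20,38,5,0],[8,46,86,5,0],[8,72,134,5,0],[8,98,182,5,0],[8,124,230,5,0]]

```text
time: 6.02
tool_pos: [0.5816, -0.0434, 0.3256]
tool_rot: [-0.002, 0.707, 0.707, -0.001]
contact_force: [0.1, -2.8, -0.1]
gripper_width: 0.267
```

Emit:
servo_tool:
  deltas:
    - [[8,22,42,0,0],[8,40,75,0,0],[8,50,94,0,0],[8,50,94,0,0],[8,50,94,0,0]]

```text
time: 6.65
tool_pos: [0.6315, 0.0477, 0.3282]
tool_rot: [-0.0, 0.707, 0.707, -0.001]
contact_force: [0.1, -0.0, 0.2]
gripper_width: 0.266
```

Run:
```python
from h import *
s=grab_frame("side");t=grab_frame("top")
st=state();print(st["time"],st["tool_pos"],st["contact_force"],st["gripper_width"])
p=st["tool_pos"]
for n in("side","top"):print(proj(n,p-[0,0,.15]),proj(n,p-[0,0,.08]))
crop(s,300,70,420,220,5,"pics/s8.png")
crop(t,240,120,400,280,4,"pics/t8.png")
```

```text
6.75 [0.63160645 0.04744003 0.32885772] [ 0.8365813  -0.42561643 -1.36206343] 0.2658237172679431
[353.07297593 154.91024237] [354.36592142 130.64214411]
[298.3070363  164.73200302] [296.04981251 157.30027584]
```

View pics/s8.png

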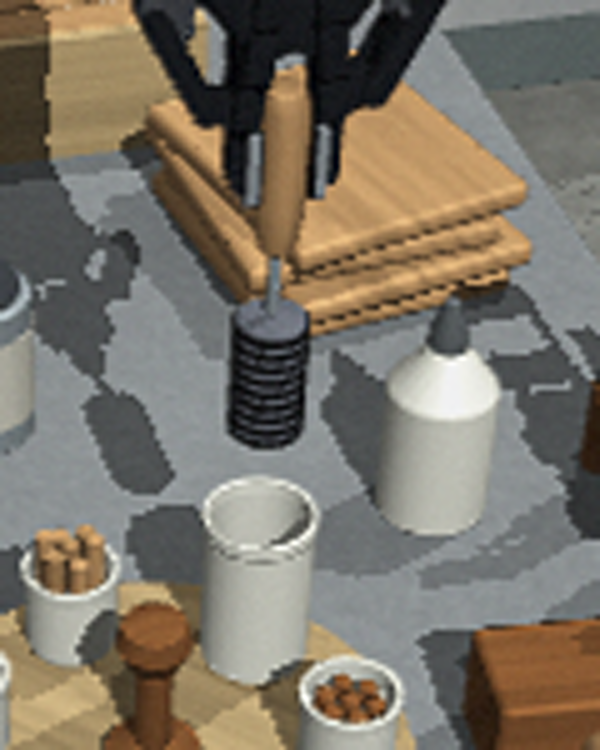

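View pics/t8.png

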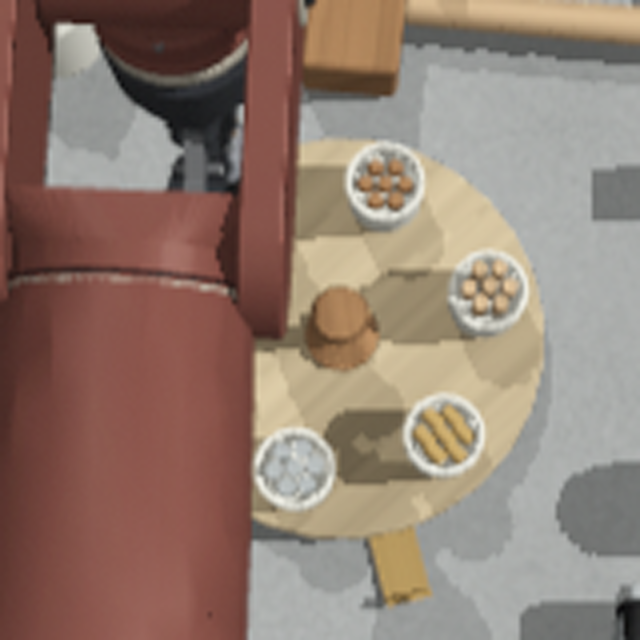

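Emit:
servo_tool:
  deltas:
    - [[8,0,0,-15,0],[8,0,0,-35,0],[8,0,0,-55,0],[8,0,0,-65,0],[8,0,0,-65,0]]

```text
time: 7.38
tool_pos: [0.6313, 0.0487, 0.2621]
tool_rot: [-0.001, 0.707, 0.707, -0.001]
contact_force: [0.1, -0.0, 0.2]
gripper_width: 0.26
```

Run:
```python
from h import *
s=grab_frame("side")
st=state();print(st["time"],st["tool_pos"],st["contact_force"],st["ft_torque"],st["gripper_width"])
crop(s,310,100,410,220,6,"pics/s9.png")
```

```text
7.425 [0.63186747 0.04870696 0.26349642] [ 0.53923484  0.21393357 -0.3586022 ] [-0.06514306 -0.02138761  0.03081595] 0.2670057234567032
```

View pics/s9.png

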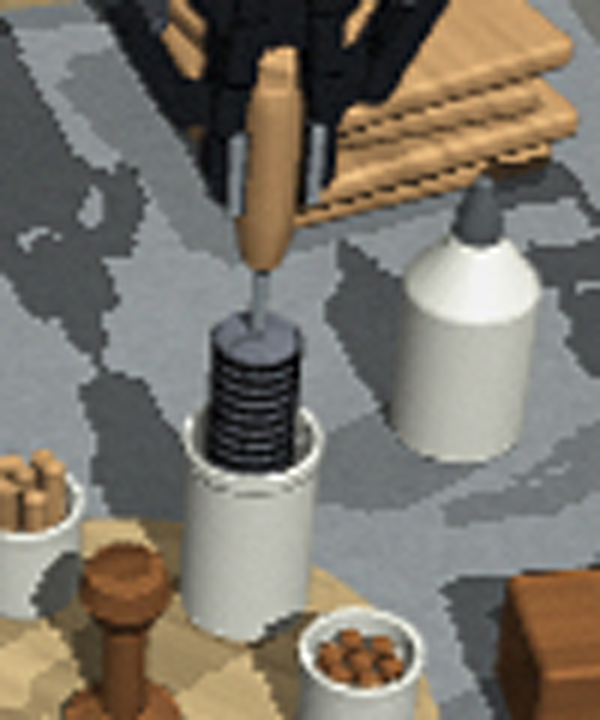

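The bristles have entered the mouth at (352,172) with no contact force. Now I'll go to the bottom.

Emit:
servo_tool:
  deltas:
    - [[8,0,0,-20,0],[8,0,0,-40,0],[8,0,0,-55,0],[8,0,0,-65,0],[8,0,0,-65,0]]

```text
time: 8.05
tool_pos: [0.6314, 0.0487, 0.1975]
tool_rot: [-0.001, 0.707, 0.707, -0.001]
contact_force: [-0.1, -0.5, -0.4]
gripper_width: 0.261
```

Run:
```python
from h import *
s=grab_frame("side")
st=state();print(st["time"],st["tool_pos"],st["contact_force"],st["ft_torque"],st["gripper_width"])
crop(s,310,100,410,220,6,"pics/s10.png")
```

```text
8.1 [0.63191939 0.04865738 0.19861523] [-0.13502555 -0.72078919 -0.71631309] [ 0.0658238   0.02964916 -0.01085161] 0.26759969971000064
```

View pics/s10.png

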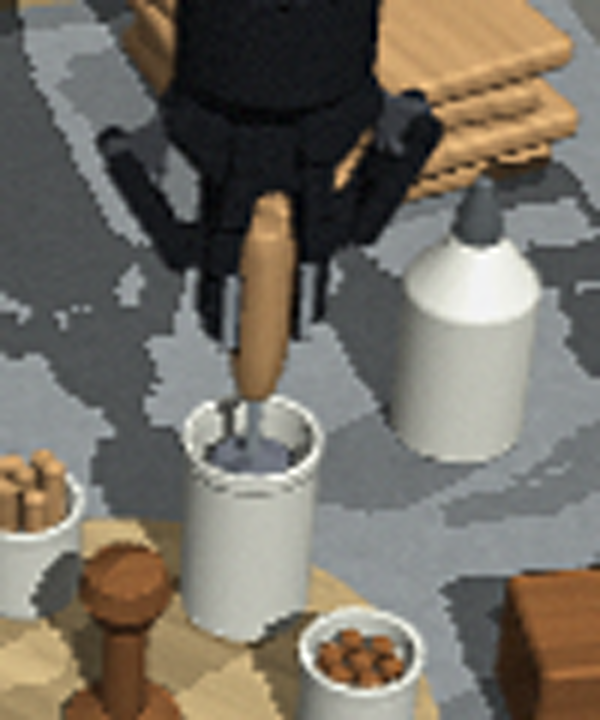

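Emit:
servo_tool:
  deltas:
    - [[8,0,0,-5,0],[8,0,0,-5,0],[8,0,0,25,0],[8,0,0,55,0],[8,0,0,55,0]]

```text
time: 8.72
tool_pos: [0.6337, 0.0486, 0.2579]
tool_rot: [0.003, 0.707, 0.707, 0.002]
contact_force: [0.1, 0.3, -0.7]
gripper_width: 0.266
```

Emit:
servo_tool:
  deltas:
    - [[8,0,0,0,0],[8,0,0,-30,0],[8,0,0,-60,0],[8,0,0,-60,0],[8,0,0,-60,0]]

```text
time: 9.35
tool_pos: [0.632, 0.0486, 0.1939]
tool_rot: [-0.0, 0.707, 0.707, -0.0]
contact_force: [-0.1, 0.1, -0.3]
gripper_width: 0.266
```

Emit:
servo_tool:
  deltas:
    - [[8,0,0,30,0],[8,0,0,60,0],[8,0,0,60,0],[8,0,0,60,0],[8,0,0,60,0]]

```text
time: 9.98
tool_pos: [0.6312, 0.0487, 0.2522]
tool_rot: [-0.001, 0.707, 0.707, -0.001]
contact_force: [0.3, -0.3, -1.2]
gripper_width: 0.259
```

Emit:
servo_tool:
  deltas:
    - [[8,0,0,-30,0],[8,0,0,-60,0],[8,0,0,-60,0],[8,0,0,-60,0],[8,0,0,-60,0]]

```text
time: 10.6
tool_pos: [0.6329, 0.0487, 0.1958]
tool_rot: [0.001, 0.707, 0.707, 0.001]
contact_force: [0.4, -0.4, -0.8]
gripper_width: 0.267
```

Run:
```python
from h import *
s=grab_frame("side")
st=state();print(st["time"],st["tool_pos"],st["contact_force"],st["ft_torque"],st["gripper_width"])
crop(s,310,100,410,220,6,"pics/s11.png")
```

```text
10.65 [0.63284503 0.0486584  0.19578095] [ 0.62644665  0.24513191 -0.7357695 ] [0.00557925 0.00309182 0.02070751] 0.2662601635155839
```

View pics/s11.png

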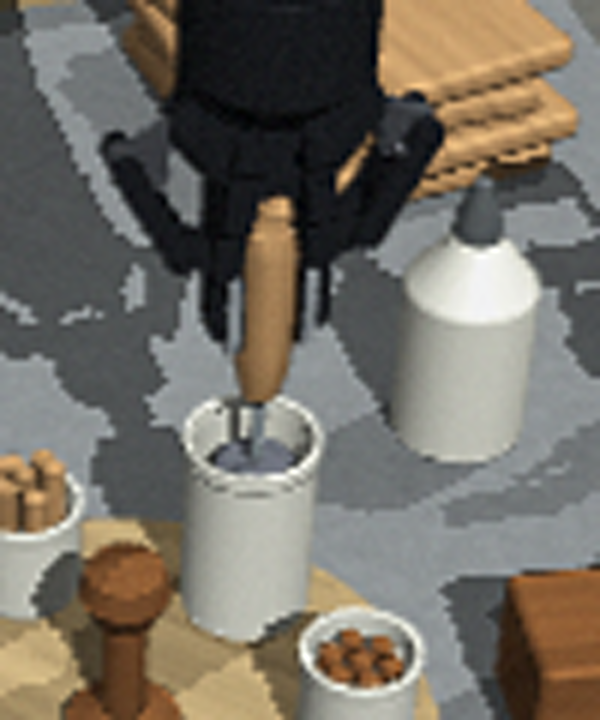

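Emit:
servo_tool:
  deltas:
    - [[8,0,0,-3,0],[8,0,0,-3,0],[8,0,0,-6,0],[8,0,0,-6,0],[8,0,0,-6,0]]

```text
time: 11.28
tool_pos: [0.6319, 0.0487, 0.1878]
tool_rot: [-0.0, 0.707, 0.707, -0.0]
contact_force: [0.8, -0.2, -0.6]
gripper_width: 0.272
```

Emit:
servo_tool:
  deltas:
    - [[8,0,0,-3,0],[8,0,0,-3,0],[8,0,0,-3,0]]

```text
time: 11.65
tool_pos: [0.632, 0.0487, 0.1849]
tool_rot: [0.0, 0.707, 0.707, 0.0]
contact_force: [0.7, 0.3, -0.8]
gripper_width: 0.26
```

Run:
```python
from h import *
s=grab_frame("side")
st=state();print(st["time"],st["tool_pos"],st["contact_force"],st["ft_torque"],st["gripper_width"])
crop(s,310,100,410,220,6,"pics/s12.png")
```

```text
11.7 [0.63200851 0.0486896  0.18492945] [ 0.08149021  0.41528037 -1.10533646] [-0.02906386 -0.08117169  0.00258051] 0.26323374564212804
```

View pics/s12.png

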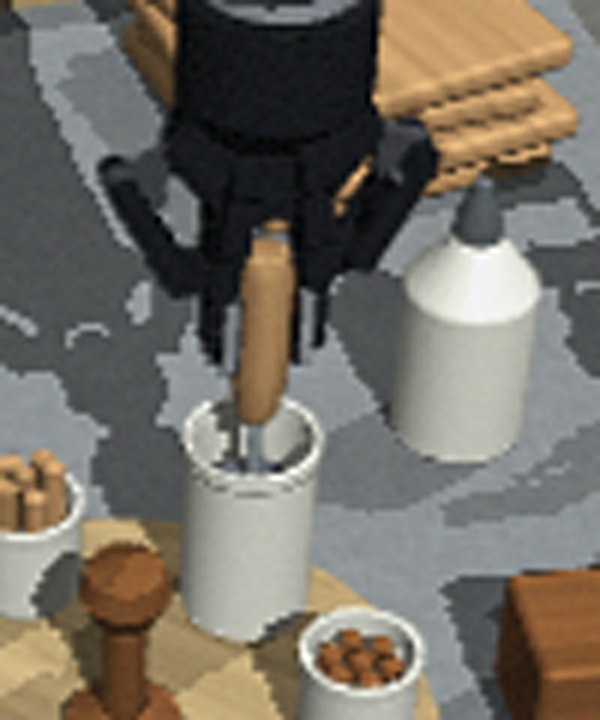

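Emit:
servo_tool:
  deltas:
    - [[8,0,0,-2,0],[8,0,0,-4,0],[8,0,0,-4,0],[8,0,0,-4,0]]

```text
time: 12.2
tool_pos: [0.6333, 0.0482, 0.1848]
tool_rot: [0.002, 0.707, 0.707, 0.001]
contact_force: [-3.9, -0.9, 10.8]
gripper_width: 0.268
```

Floor contact comes at TCP z ≈ 0.185, so the earlier bottoms were about 9–13 mm above it. Those are within tolerance, but I'll add two deeper strokes to be sure.

Emit:
servo_tool:
  deltas:
    - [[8,0,0,30,0],[8,0,0,65,0],[8,0,0,65,0],[8,0,0,65,0],[8,0,0,65,0]]

```text
time: 12.82
tool_pos: [0.631, 0.0487, 0.2435]
tool_rot: [-0.001, 0.707, 0.707, -0.001]
contact_force: [0.1, 0.3, -1.1]
gripper_width: 0.271
```

Emit:
servo_tool:
  deltas:
    - [[8,0,0,-30,0],[8,0,0,-57,0],[8,0,0,-57,0],[8,0,0,-57,0],[8,0,0,-57,0]]

```text
time: 13.45
tool_pos: [0.6321, 0.0487, 0.1891]
tool_rot: [0.0, 0.707, 0.707, 0.0]
contact_force: [0.1, 0.2, -0.4]
gripper_width: 0.267
```

Emit:
servo_tool:
  deltas:
    - [[8,0,0,30,0],[8,0,0,57,0],[8,0,0,57,0],[8,0,0,57,0],[8,0,0,57,0]]

```text
time: 14.08
tool_pos: [0.6311, 0.0487, 0.2438]
tool_rot: [-0.001, 0.707, 0.707, -0.001]
contact_force: [-0.6, 0.3, -0.9]
gripper_width: 0.266
```

Emit:
servo_tool:
  deltas:
    - [[8,0,0,-30,0],[8,0,0,-57,0],[8,0,0,-57,0],[8,0,0,-57,0],[8,0,0,-57,0]]

```text
time: 14.7
tool_pos: [0.6324, 0.0487, 0.1898]
tool_rot: [0.0, 0.707, 0.707, 0.0]
contact_force: [-0.6, -0.9, 0.5]
gripper_width: 0.268
```

Emit:
servo_tool:
  deltas:
    - [[8,0,0,30,0],[8,0,0,60,0],[8,0,0,60,0],[8,0,0,60,0],[8,0,0,100,0]]

```text
time: 15.32
tool_pos: [0.6291, 0.0488, 0.2821]
tool_rot: [-0.005, 0.707, 0.707, -0.004]
contact_force: [0.0, 0.7, -1.0]
gripper_width: 0.271
```

Emit:
servo_tool:
  deltas:
    - [[8,0,0,36,0],[8,0,0,40,0],[8,0,0,40,0],[8,0,0,40,0]]

```text
time: 15.82
tool_pos: [0.6311, 0.0487, 0.3258]
tool_rot: [-0.002, 0.707, 0.707, -0.002]
contact_force: [0.3, -0.2, -1.1]
gripper_width: 0.266
```

Run:
```python
from h import *
s=grab_frame("side")
st=state();print(st["time"],st["tool_pos"],st["contact_force"],st["ft_torque"],st["gripper_width"])
crop(s,300,60,420,220,4,"pics/s13.png")
```

```text
15.875 [0.63116777 0.04870243 0.32610326] [-0.17520736 -0.14871595 -1.33802306] [-0.00459168  0.01037687 -0.02331172] 0.26550678428228
```

View pics/s13.png

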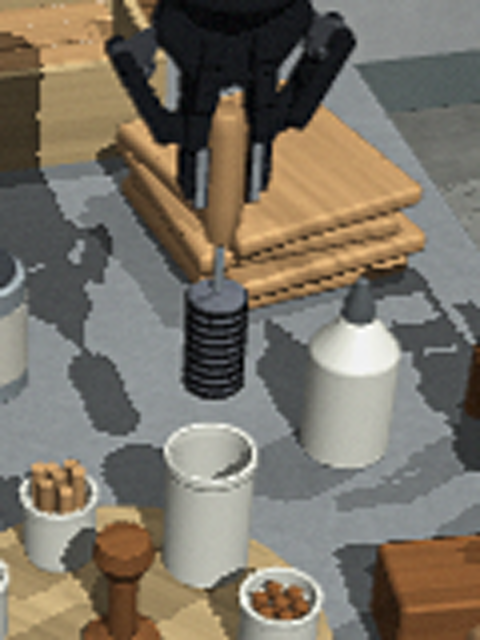

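Emit:
servo_tool:
  deltas:
    - [[8,-20,-38,0,0],[8,-46,-86,0,0],[8,-72,-134,0,0],[8,-98,-182,0,0],[8,-124,-230,0,0]]

```text
time: 16.5
tool_pos: [0.5066, -0.1825, 0.3275]
tool_rot: [-0.001, 0.707, 0.707, -0.0]
contact_force: [1.2, -0.2, -0.5]
gripper_width: 0.262
```

Emit:
servo_tool:
  deltas:
    - [[8,-22,-42,0,0],[8,-40,-75,0,0],[8,-51,-94,0,0],[8,-51,-94,0,0],[8,-51,-94,-10,0]]

```text
time: 17.12
tool_pos: [0.4574, -0.275, 0.3188]
tool_rot: [0.0, 0.707, 0.707, 0.0]
contact_force: [-0.3, 0.2, -1.0]
gripper_width: 0.267
```

Emit:
servo_tool:
  deltas:
    - [[8,0,0,-20,0],[8,0,0,-40,0],[8,0,0,-60,0],[8,0,0,-60,0],[8,0,0,-60,0]]

```text
time: 17.75
tool_pos: [0.4572, -0.2754, 0.2593]
tool_rot: [0.0, 0.707, 0.707, 0.0]
contact_force: [0.5, -1.8, 0.3]
gripper_width: 0.262
```

Run:
```python
from h import *
s=grab_frame("side")
st=state();print(st["time"],st["tool_pos"],st["contact_force"],st["ft_torque"],st["gripper_width"])
crop(s,250,190,370,345,4,"pics/s14.png")
```

```text
17.8 [ 0.45734532 -0.27565194  0.25988253] [ 0.27074224 -0.02728143 -0.41576386] [-0.03320375 -0.04106847 -0.06341432] 0.2637060919151663
```

View pics/s14.png

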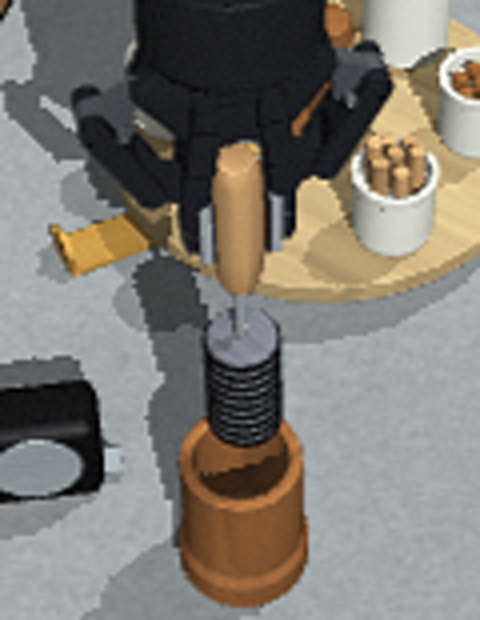

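Emit:
servo_tool:
  deltas:
    - [[8,0,0,-20,0],[8,0,0,-40,0],[8,0,0,-60,0],[8,0,0,-75,0],[8,0,0,-75,0]]

```text
time: 18.42
tool_pos: [0.4561, -0.2746, 0.1816]
tool_rot: [-0.002, 0.707, 0.707, -0.0]
contact_force: [-0.5, -0.0, -0.8]
gripper_width: 0.268
```

Emit:
servo_tool:
  deltas:
    - [[8,0,0,-10,0],[8,0,0,-20,0],[8,0,0,-25,0],[8,0,0,-27,0],[8,0,0,-27,0]]

```text
time: 19.05
tool_pos: [0.4579, -0.2762, 0.1613]
tool_rot: [0.001, 0.707, 0.707, -0.0]
contact_force: [-4.7, 3.6, 17.3]
gripper_width: 0.269
```

Run:
```python
from h import *
s=grab_frame("side")
st=state();print(st["time"],st["tool_pos"],st["contact_force"],st["ft_torque"],st["gripper_width"])
crop(s,250,190,370,345,4,"pics/s15.png")
```

```text
19.1 [ 0.4578373  -0.2762342   0.16129218] [-5.24521739  3.42333412 15.75215164] [ 0.83494067  1.47346273 -0.07657825] 0.26204978343456237
```

View pics/s15.png

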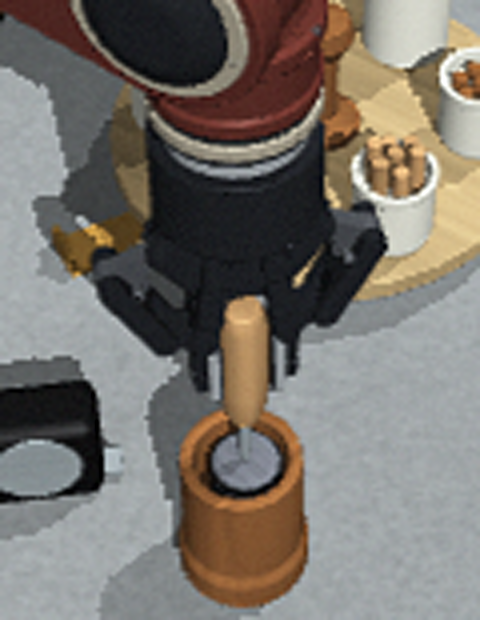

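Emit:
servo_tool:
  deltas:
    - [[8,0,0,3,0],[8,0,0,3,0],[34,0,0,3,0],[40,0,0,3,0],[50,0,0,3,0]]

```text
time: 19.73
tool_pos: [0.4567, -0.2751, 0.1592]
tool_rot: [-0.001, 0.707, 0.707, -0.0]
contact_force: [0.1, 1.1, 0.3]
gripper_width: 0.585
```

Emit:
servo_tool:
  deltas:
    - [[55,0,0,0,0],[55,0,0,15,0],[55,0,0,40,0],[55,0,0,80,0],[55,0,0,110,0]]

```text
time: 20.35
tool_pos: [0.4574, -0.2757, 0.2732]
tool_rot: [0.002, 0.707, 0.707, 0.0]
contact_force: [-0.2, -0.4, -0.5]
gripper_width: 0.647
```

Run:
```python
from h import *
s=grab_frame("side")
st=state();print(st["time"],st["tool_pos"],st["contact_force"],st["joint_pos"],st["gripper_width"])
crop(s,250,140,390,345,3,"pics/s16.png")
```

```text
20.4 [ 0.4587892  -0.27675622  0.27801535] [0.98236338 0.14863913 3.67517008] [-6.81729080e-01 -1.83647829e-01  1.79232275e+00  1.14603158e-05
  1.52268170e+00 -6.81983577e-01] 0.6430447122803065
```

View pics/s16.png

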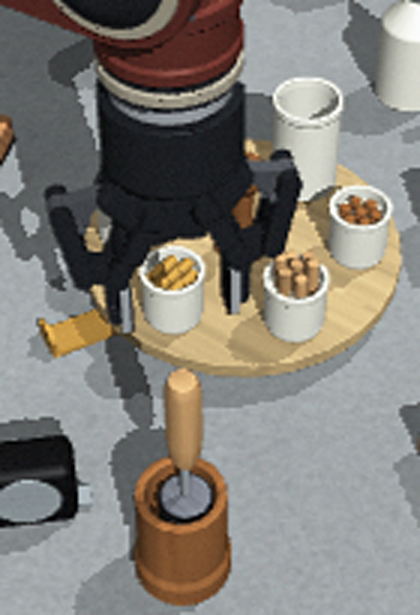

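Emit:
servo_tool:
  deltas:
    - [[60,12,31,10,-1.6],[60,30,76,10,-3.2],[60,48,121,10,-4.8],[60,66,166,10,-6.4],[60,84,211,10,-8]]

```text
time: 21.02
tool_pos: [0.5415, -0.0629, 0.281]
tool_rot: [0.001, 0.935, 0.356, 0.001]
contact_force: [-0.2, -0.2, 0.0]
gripper_width: 0.702
```

Emit:
servo_tool:
  deltas:
    - [[60,16,35,0,-1.5],[60,20,45,0,-3],[60,20,45,-30,-4.5],[60,20,45,-60,-4.5],[60,20,45,-80,-4.5]]

```text
time: 21.65
tool_pos: [0.5607, -0.0192, 0.199]
tool_rot: [-0.0, 0.991, 0.131, -0.0]
contact_force: [-0.6, -0.1, 0.7]
gripper_width: 0.705
```

Run:
```python
from h import *
s=grab_frame("side");t=grab_frame("top")
st=state();print(st["time"],st["tool_pos"],st["contact_force"],st["joint_pos"],st["gripper_width"])
print(proj("side",st["tool_pos"]-[0,0,.019]))
crop(s,250,110,400,260,5,"pics/s17.png")
crop(t,240,120,400,280,4,"pics/t17.png")
```

```text
21.75 [ 0.55956203 -0.01915259  0.19739917] [ 0.13102799 -0.94741155  0.31020275] [-1.67121996e-01 -6.08465200e-02  1.81571244e+00 -2.07997474e-05
  1.39133295e+00  1.14169468e+00] 0.705790004261009
[330.45145007 176.94506222]
```

View pics/s17.png

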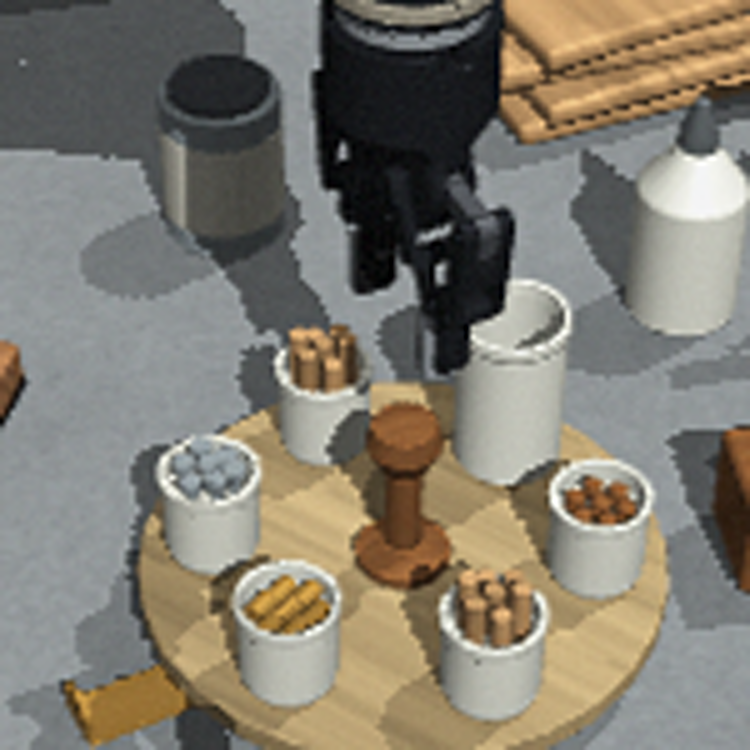

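View pics/t17.png

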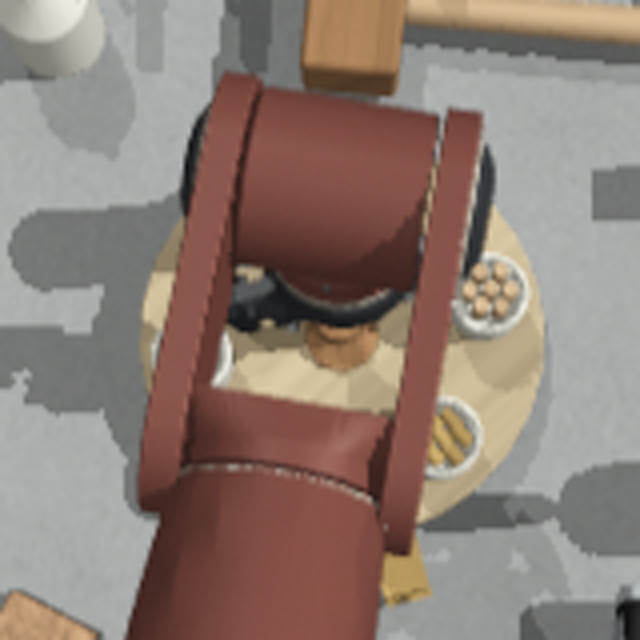

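Run:
```python
from h import *
st=state();print(st["time"],st["tool_pos"],st["tool_rot"],st["joint_pos"])
```

```text
21.75 [ 0.55956203 -0.01915259  0.19739917] [-6.66680336e-04  9.91430218e-01  1.30617070e-01 -2.20452351e-03] [-1.67121996e-01 -6.08465200e-02  1.81571244e+00 -2.07997474e-05
  1.39133295e+00  1.14169468e+00]
```

Emit:
servo_tool:
  deltas:
    - [[60,0,0,0,0]]

```text
time: 21.88
tool_pos: [0.5615, -0.0195, 0.2011]
tool_rot: [0.0, 0.991, 0.131, 0.001]
contact_force: [0.7, -0.3, 0.5]
gripper_width: 0.704
```

Run:
```python
from h import *
st=state();print(st["time"],st["tool_pos"],st["tool_rot"],st["joint_pos"])
```

```text
21.875 [ 0.56150934 -0.0195025   0.20105743] [2.14515963e-04 9.91437109e-01 1.30582893e-01 7.22439012e-04] [-1.67176149e-01 -6.30052385e-02  1.81149140e+00  1.45398824e-05
  1.39159933e+00  1.14170375e+00]
```

Emit:
servo_tool:
  deltas:
    - [[60,0,0,-20,0],[60,0,0,-45,0],[60,0,0,-65,0],[60,0,0,-65,0],[60,0,0,-65,0]]

```text
time: 22.5
tool_pos: [0.5615, -0.0194, 0.1356]
tool_rot: [0.0, 0.991, 0.131, 0.001]
contact_force: [0.2, -0.5, -0.4]
gripper_width: 0.701
```

Run:
```python
from h import *
s=grab_frame("side")
st=state();print(st["time"],st["tool_pos"],st["contact_force"])
crop(s,250,110,400,260,5,"pics/s18.png")
```

```text
22.55 [ 0.56172959 -0.01946369  0.13604811] [ 0.95954248 -0.16971659  0.33043865]
```

View pics/s18.png

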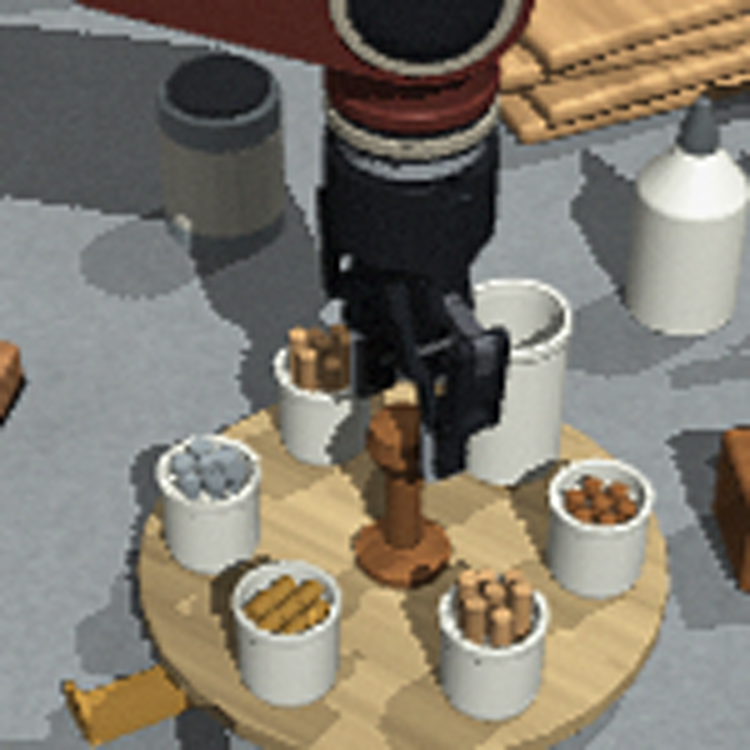

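Emit:
servo_tool:
  deltas:
    - [[60,0,0,-10,0],[60,0,0,-21,0],[50,0,0,-21,0],[44,0,0,-21,0],[44,0,0,-21,0]]

```text
time: 23.18
tool_pos: [0.5601, -0.0187, 0.1132]
tool_rot: [-0.001, 0.991, 0.131, -0.001]
contact_force: [-2.3, 3.4, -2.4]
gripper_width: 0.518
```

Emit:
servo_tool:
  deltas:
    - [[40,0,0,0,0],[37,0,0,0,0],[36,0,0,0,0],[36,0,0,0,0]]

```text
time: 23.68
tool_pos: [0.5593, -0.0154, 0.1138]
tool_rot: [-0.004, 0.991, 0.131, -0.002]
contact_force: [-6.7, 14.7, 4.6]
gripper_width: 0.421
```

Run:
```python
from h import *
s=grab_frame("side")
st=state();print(st["time"],st["tool_pos"],st["contact_force"],st["ft_torque"],st["gripper_width"])
crop(s,250,110,400,260,5,"pics/s19.png")
```

```text
23.725 [ 0.55926578 -0.01545856  0.11382477] [-7.55304051 14.93195627  5.16832089] [2.42053903 1.20958386 0.1471359 ] 0.4235382032350461
```

View pics/s19.png

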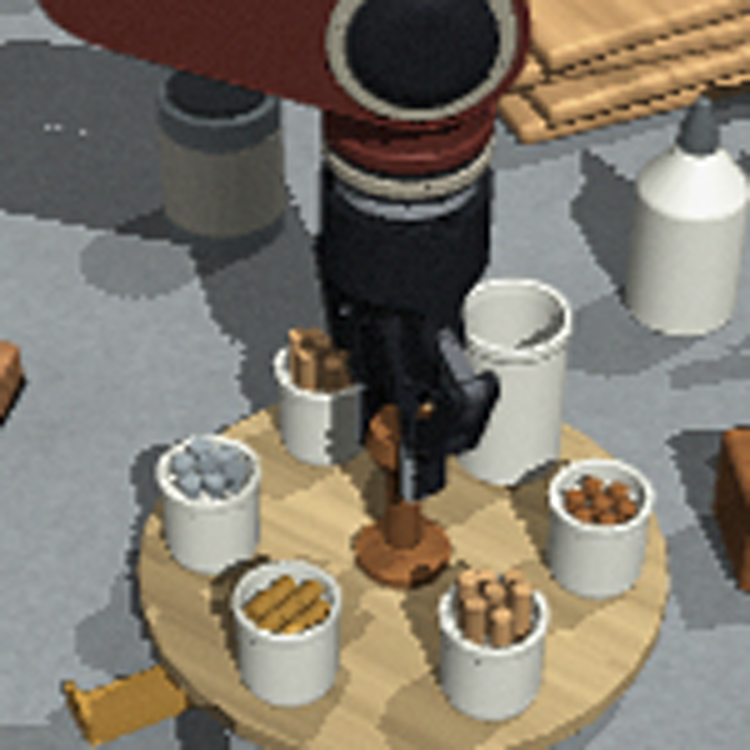

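Emit:
servo_tool:
  deltas:
    - [[25,0,4,0,0],[25,0,4.5,0,0],[25,0,4.5,0,0],[25,0,4.5,0,0]]

```text
time: 24.22
tool_pos: [0.5592, -0.015, 0.1142]
tool_rot: [-0.0, 0.991, 0.131, -0.003]
contact_force: [-9.4, 0.2, 5.0]
gripper_width: 0.399
```

Emit:
servo_tool:
  deltas:
    - [[25,-2,0,0,0],[25,-2,0,0,0.5],[25,-2,0,0,1],[25,-2,0,0,1.5],[25,-2,0,0,2]]

```text
time: 24.85
tool_pos: [0.5593, -0.0155, 0.1143]
tool_rot: [0.001, 0.972, 0.234, 0.0]
contact_force: [-0.7, -2.3, -1.2]
gripper_width: 0.395
```

Run:
```python
from h import *
s=grab_frame("side")
st=state();print(st["time"],st["tool_pos"],st["contact_force"],st["ft_torque"],st["gripper_width"])
crop(s,250,110,400,260,5,"pics/s20.png")
```

```text
24.9 [ 0.55928487 -0.01546922  0.11423696] [ 0.14947335 -2.17730043 -0.0980522 ] [0.20095103 0.32824046 0.0689371 ] 0.3982769548098693
```

View pics/s20.png

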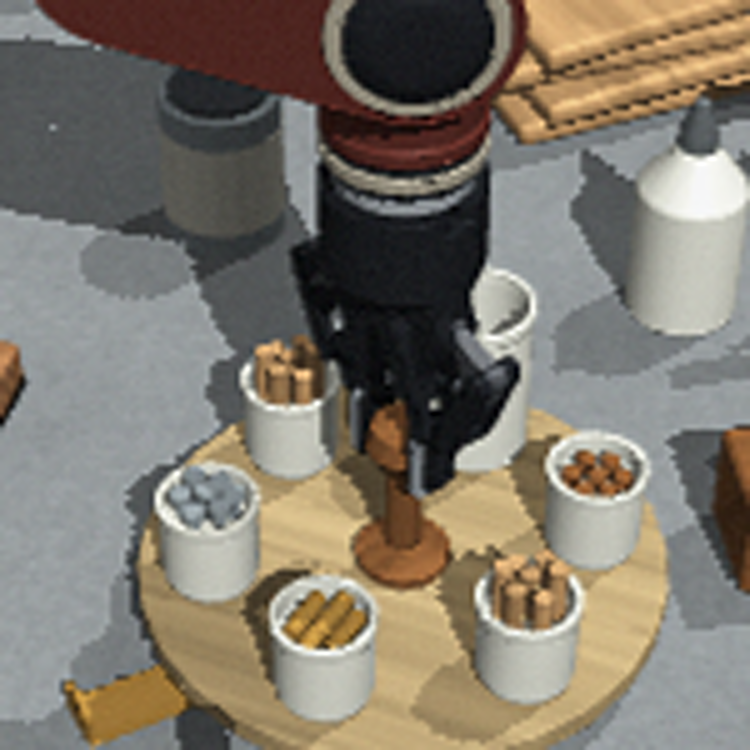

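The carousel turns with the knob grip, so I'll continue in gentle steps.

Emit:
servo_tool:
  deltas:
    - [[25,0,0,0,0.8],[25,0,0,0,1.6],[25,0,0,0,2.4],[25,0,0,0,3.2],[25,0,0,0,4]]

```text
time: 25.52
tool_pos: [0.5599, -0.0162, 0.1143]
tool_rot: [0.002, 0.902, 0.431, 0.001]
contact_force: [3.0, -4.6, -3.8]
gripper_width: 0.398
```

Emit:
servo_tool:
  deltas:
    - [[25,0,0,0,0.8],[25,0,0,0,1.6],[25,0,0,0,2.4],[25,0,0,0,3.2],[25,0,0,0,4]]

```text
time: 26.15
tool_pos: [0.5607, -0.0167, 0.1143]
tool_rot: [0.003, 0.793, 0.609, 0.001]
contact_force: [7.2, -6.3, -5.8]
gripper_width: 0.4
```

Side forces are growing, so I'll shift a little to relieve them while I keep turning.

Emit:
servo_tool:
  deltas:
    - [[25,1,-1,0,0.8],[25,2,-2,0,1.6],[25,2,-2,0,2.4],[25,2,-2,0,3.2],[25,2,-2,0,4]]

```text
time: 26.78
tool_pos: [0.5617, -0.0168, 0.1143]
tool_rot: [0.001, 0.649, 0.761, 0.001]
contact_force: [2.4, 1.6, -2.7]
gripper_width: 0.396
```

Emit:
servo_tool:
  deltas:
    - [[25,0,0,0,0.8],[25,0,0,0,1.6],[25,0,0,0,2.4],[25,0,0,0,3.2],[25,0,0,0,4]]

```text
time: 27.4
tool_pos: [0.5626, -0.0165, 0.1143]
tool_rot: [0.002, 0.476, 0.879, 0.001]
contact_force: [6.5, 3.9, -4.8]
gripper_width: 0.403
```

Run:
```python
from h import *
s=grab_frame("side");t=grab_frame("top")
st=state();print(st["time"],st["tool_pos"],st["contact_force"],st["ft_torque"],st["gripper_width"],st["joint_pos"])
crop(s,250,110,400,260,5,"pics/s21.png")
crop(t,240,140,420,280,4,"pics/t21.png")
```

```text
27.5 [ 0.56260772 -0.016518    0.11430204] [ 6.573906    3.17888976 -5.44622836] [ 0.17287685 -0.391962    0.05899574] 0.3977893068497225 [-1.61966008e-01  2.67258542e-02  1.87641358e+00  9.09621125e-04
  1.23380872e+00 -7.39182451e-01]
```

View pics/s21.png

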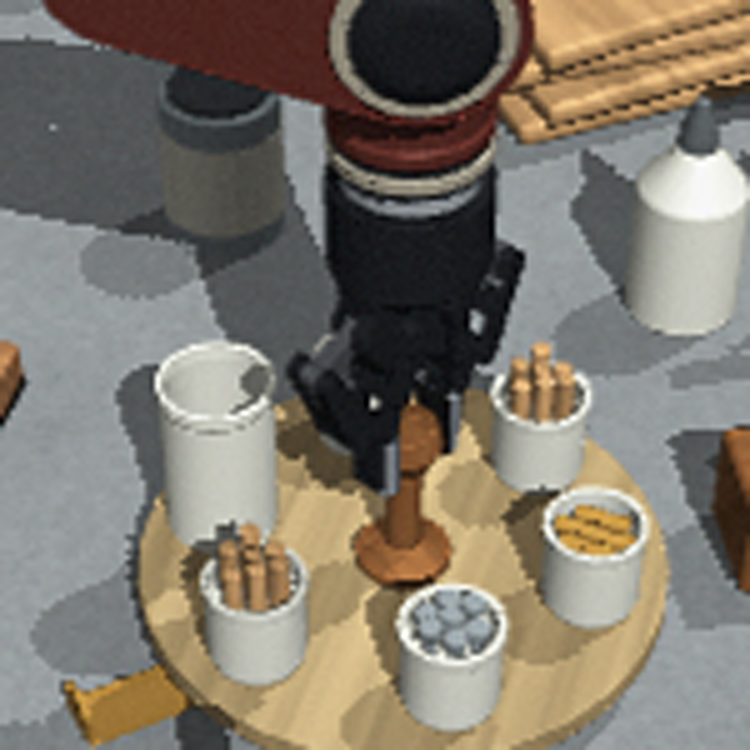

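View pics/t21.png

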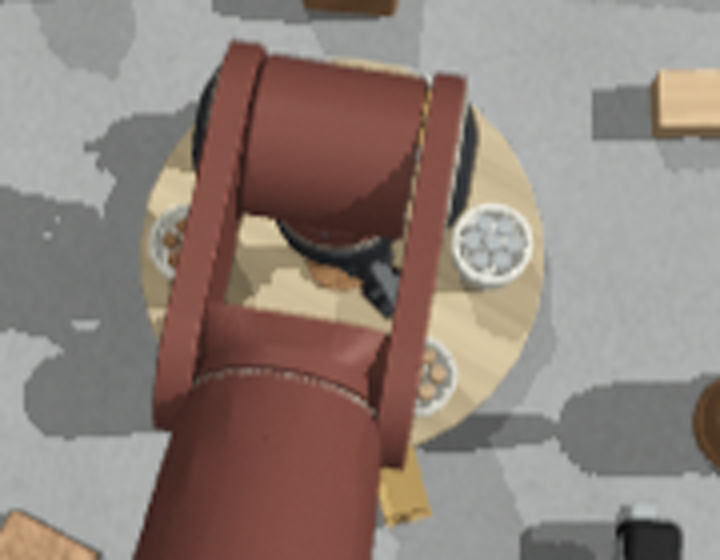

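Emit:
servo_tool:
  deltas:
    - [[25,1,1,0,0.8],[25,1.5,1,0,1.6],[25,1.5,1,0,2.4],[25,1.5,1,0,3.2],[25,1.5,1,0,4]]

```text
time: 28.12
tool_pos: [0.5634, -0.0158, 0.1143]
tool_rot: [0.001, 0.283, 0.959, 0.0]
contact_force: [2.1, 3.3, -1.6]
gripper_width: 0.394
```

Emit:
servo_tool:
  deltas:
    - [[25,0,1,0,0.7],[25,0,1,0,1.4],[25,0,1,0,2],[25,0,1,0,2.5],[25,0,1,0,2.5]]

```text
time: 28.75
tool_pos: [0.5636, -0.0152, 0.1143]
tool_rot: [0.002, 0.157, 0.988, -0.0]
contact_force: [5.8, 0.1, -3.8]
gripper_width: 0.395
```

Run:
```python
from h import *
s=grab_frame("side");t=grab_frame("top")
st=state();print(st["time"],st["tool_pos"],st["contact_force"],st["ft_torque"],st["gripper_width"],st["joint_pos"])
crop(s,240,130,390,280,5,"pics/s22.png")
crop(t,240,140,420,280,4,"pics/t22.png")
cv2.imwrite("pics/top22.png",t[:,:,::-1]);cv2.imwrite("pics/side22.png",s[:,:,::-1])
```

```text
28.85 [ 0.56363739 -0.015216    0.11433032] [ 5.82139922 -0.49805684 -3.98306412] [-0.44275476 -0.7534068   0.11755952] 0.40094176918597857 [-1.58626769e-01  2.97649437e-02  1.87325340e+00 -7.78476235e-04
  1.23498124e+00 -1.41436668e+00]
```

View pics/s22.png

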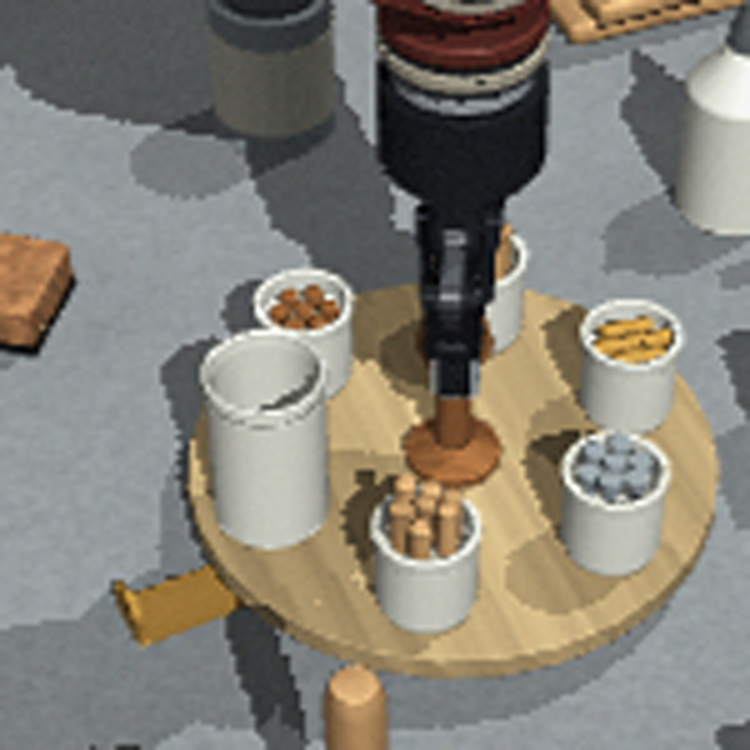

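View pics/t22.png

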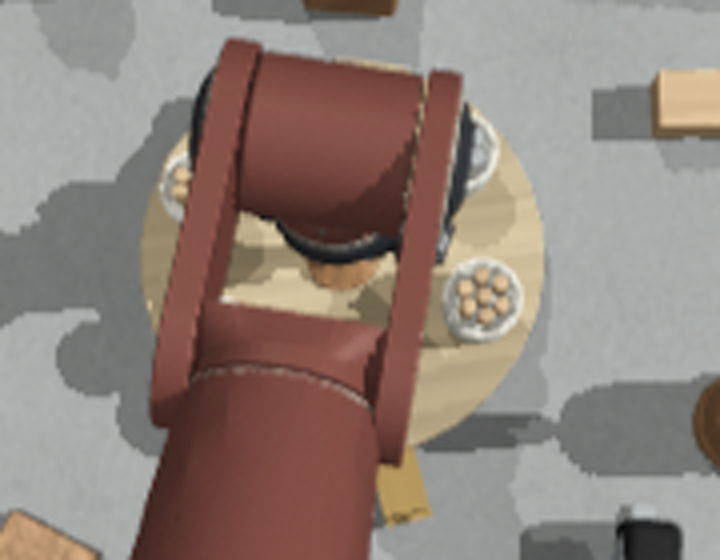

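Run:
```python
from h import *
T=lambda u,v:(u/4+265-.4,v/4+140-.4)
P=np.array([onz("top",*T(*c),.084)[:2] for c in [(285,104),(388,212),(344,354),(195,389),(92,277)]])
A=np.c_[2*P,np.ones(5)];x=np.linalg.lstsq(A,(P**2).sum(1),rcond=None)[0];c=x[:2]
print("centre",c,"r",np.sqrt(x[2]+c@c)); 
a=np.degrees(np.arctan2(*(P-c).T[::-1]));print(a%360)
j=onz("top",*T(135,117),.125)[:2];print("tall",np.degrees(np.arctan2(*(j-c)[::-1])),np.linalg.norm(j-c))
pt=onz("top",325+17.3,240+29.5,.022)[:2];print("ptr ang",np.degrees(np.arctan2(*(pt-c)[::-1]))%360,np.linalg.norm(pt-c))
# tongue edges directions at z~.015
f=lambda u,v:onz("top",325+u/10-.45,240+v/10-.45,.02)[:2]
for q in ((f(75,150),f(118,315)),(f(188,125),f(230,290))): print("edge",np.degrees(np.arctan2(*(q[1]-q[0])[::-1]))%360,q)
# now
U=lambda u,v:(u/4+240-.4,v/4+140-.4)
d=onz("top",*U(484,300),.084)[:2];an=np.degrees(np.arctan2(*(d-c)[::-1]))%360
print("dowel now",an,"tall now",an-60,np.linalg.norm(d-c))
# side estimate
S=lambda u,v:(u/5+240-.4,v/5+130-.4)
for nm,q,z in(("tall",(264,374),.125),("dowelR",(426,527),.084),("bolt",(303,307),.084),("plug",(631,339),.084),("silver",(615,470),.084),("ptr",(133,612),.022)):
    p=onz("side",*S(*q),z)[:2];print(nm,p,np.degrees(np.arctan2(*(p-c)[::-1]))%360,np.linalg.norm(p-c))
```

```text
centre [ 0.56210383 -0.01257611] r 0.09438289451677799
[342.73843329 282.71873822 223.44472735 163.23760845 102.72260659]
tall 41.52161616222794 0.09615519003058817
ptr ang 195.07136645594824 0.17487076518540987
edge 194.86938207645835 (array([ 0.43140639, -0.03159704]), array([ 0.3892376 , -0.04279317]))
edge 194.32674944482312 (array([ 0.43800175, -0.06080352]), array([ 0.3957819 , -0.07158622]))
dowel now 248.89152465820507 tall now 188.89152465820507 0.09604654441539714
tall [ 0.46699627 -0.03279093] 191.9994773690512 0.09723212684741893
dowelR [ 0.526294   -0.10550787] 248.92660141071514 0.09959245302680807
bolt [0.50076363 0.05359681] 132.8295417778412 0.09023011854108946
plug [ 0.65317783 -0.00602447] 4.1146277279707455 0.09130935261309384
silver [ 0.61989398 -0.09038373] 306.6024277524282 0.09692124415642404
ptr [ 0.39277787 -0.07120202] 199.09744480553843 0.17918782275117665
```

Emit:
servo_tool:
  deltas:
    - [[25,0.5,0,0,0.4],[25,1,0,0,0.8],[25,1,0,0,1.05],[25,1,0,0,1.05],[25,1,0,0,1.05]]

```text
time: 29.48
tool_pos: [0.5637, -0.015, 0.1143]
tool_rot: [0.0, 0.102, 0.995, -0.0]
contact_force: [1.9, 0.6, -0.8]
gripper_width: 0.399
```

Run:
```python
from h import *
s=grab_frame("side");t=grab_frame("top")
st=state();print(st["time"],st["tool_pos"],st["contact_force"],st["gripper_width"],st["joint_vel"].round(4))
crop(s,240,130,390,280,5,"pics/s23.png")
crop(t,320,170,400,290,6,"pics/t23.png")
cv2.imwrite("pics/top23.png",t[:,:,::-1]);cv2.imwrite("pics/side23.png",s[:,:,::-1])
```

```text
29.575 [ 0.56372416 -0.01496619  0.11426296] [ 2.96569092 -0.61088519  0.46935138] 0.3971217205969867 [ 0.0009  0.0026 -0.0012  0.001  -0.0006 -0.0011]
```

View pics/s23.png

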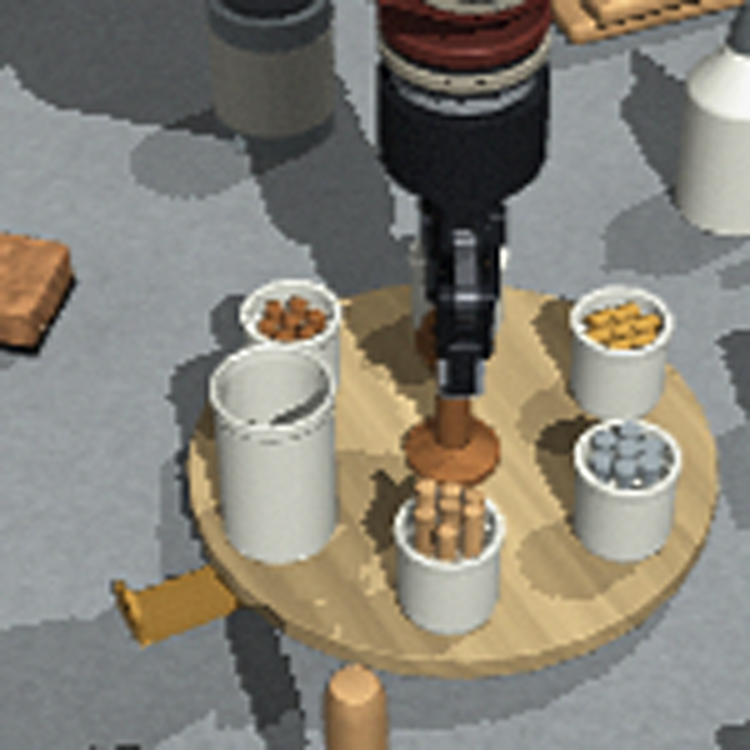

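View pics/t23.png

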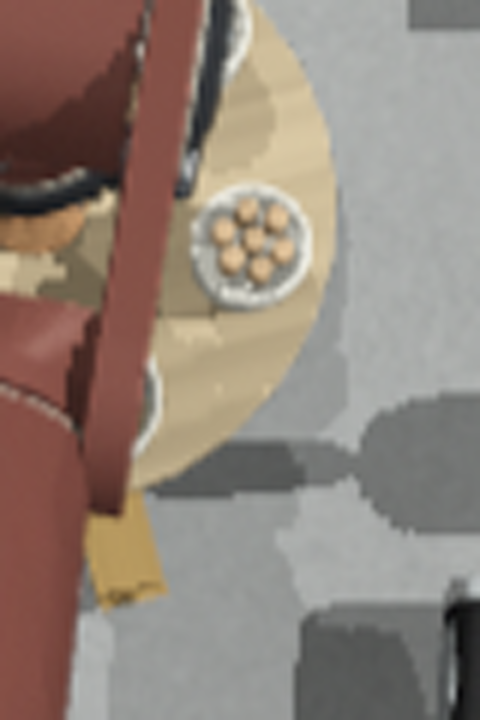

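Run:
```python
from h import *
c=np.array([.5621,-.0126])
for q in((251,246),(251,248)):
    d=onz("top",q[0]/6+320-.4,q[1]/6+170-.4,.084)[:2];print(np.degrees(np.arctan2(*(d-c)[::-1]))%360-60,np.linalg.norm(d-c))
t=cv2.imread("pics/top23.png");h=cv2.cvtColor(t,cv2.COLOR_BGR2HSV);m=cv2.inRange(h,(0,0,150),(179,45,255));m[:190]=0;m[235:]=0;m[:,:345]=0;m[:,380:]=0
cn=max(cv2.findContours(m,0,1)[0],key=cv2.contourArea);e=cv2.fitEllipse(cn);print(e)
d=onz("top",*e[0],.084)[:2];print(np.degrees(np.arctan2(*(d-c)[::-1]))%360-60,np.linalg.norm(d-c))
# side: relative comparison using top-bias-free approach: line offset in side frame
S=lambda u,v:(u/5+240-.4,v/5+130-.4)
cs=np.array([.5596,-.0215]) 
P={nm:onz("side",*S(*q),.084)[:2] for nm,q in dict(d=(450,528),b=(291,321),p=(621,326),s=(627,457)).items()}
A=np.array(list(P.values()));B=np.c_[2*A,np.ones(4)];x=np.linalg.lstsq(B,(A**2).sum(1),rcond=None)[0];cs=x[:2];print("side c",cs)
for nm,p in P.items(): print(nm,np.degrees(np.arctan2(*(p-cs)[::-1]))%360,np.linalg.norm(p-cs))
for q in((133,612),(130,605)):
  p=onz("side",*S(*q),.022)[:2];print("ptr",np.degrees(np.arctan2(*(p-cs)[::-1]))%360,np.linalg.norm(p-cs))
f=lambda u,v,z=.02:onz("side",*S(u,v),z)[:2]
a,b=f(115,583),f(145,643)
for q in((f(150,597),f(205,570)),(f(150,643),f(240,605))): print("edge",np.degrees(np.arctan2(*(q[0]-q[1])[::-1]))%360)
```

```text
195.00899813029545 0.0949366851520435
194.5218576929328 0.09515136865044264
((361.61920166015625, 210.24862670898438), (19.365388870239258, 20.524539947509766), 168.7230987548828)
195.59534156893363 0.09516410981712743
side c [ 0.56097144 -0.01876107]
d 254.89314845559983 0.09302387928522243
b 136.95458081681954 0.0930347723918141
p 14.287011249770586 0.09302376649438895
s 315.8751729555089 0.09304215787979421
ptr 197.31691937251654 0.1761792505478526
ptr 195.7976722880846 0.17559094341628936
edge 201.32875790363124
edge 196.73663270233928
```

Emit:
servo_tool:
  deltas:
    - [[25,0.5,0,0,0],[25,0.5,0,0,0],[25,0.5,0,0,0],[25,0.5,0,0,0]]

```text
time: 30.08
tool_pos: [0.5638, -0.015, 0.1142]
tool_rot: [-0.0, 0.102, 0.995, -0.0]
contact_force: [-2.5, -0.8, 4.9]
gripper_width: 0.401
```

Run:
```python
from h import *
s=grab_frame("side");st=state();print(st["contact_force"],st["gripper_width"],st["time"])
cv2.imwrite("pics/side24.png",s[:,:,::-1])
```

```text
[-2.78134268 -0.85643543  6.15070824] 0.39522923174563707 30.125
```

View pics/side24.png

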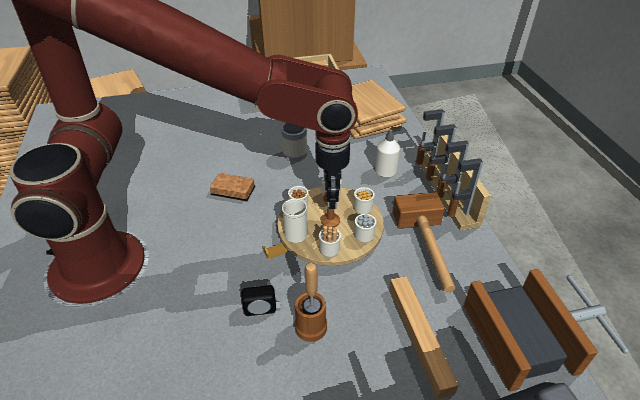

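The tall jar (294,220) lines up with the pointer (272,252), the brush stands in its pot (311,310), and the other things on the bench have not moved. I'm handing the job in.

```bash
python3 -c "
from plant import *
print(job_done()); print(state()['time'])"
```

```text
the job is handed in; nothing more can be done
None
the job is handed in; nothing more can be done
```

I brushed the tall jar, stood the brush back in its pot, turned the carousel by its knob until the jar faced the pointer, and handed in still gripping the knob. No verdict was reported.

- **Strokes:** I made five down-and-up strokes instead of three. The first two bottomed about 9–13 mm above the floor, counting from where I later felt it. The third pressed onto the floor at about 11 N, and the last two stopped about 4 mm above it. I was not sure the early ones counted, so I added two. Each one drew up to about 60–70 mm above the floor.
- **Brush:** the last side picture shows it upright in the pot, let go and untouched. I did not measure its height off the pot floor after letting go.
- **Alignment:** the top camera puts the tall jar at about 195.0° (readings 194.5–195.6°) and the pointer at about 194.8°. The side camera gives about 195.5° against about 196–197°, though one pointer edge there read 201°. The allowance is about 7°.
- **Hold:** at hand-in the outside force on the tool was about 7 N, with the grip closed on the knob. The joints were still when I last checked, about half a second before handing in.
- **Other things:** none looks moved in the last picture.

**Disagreements:**
- The two cameras differed by about 6–12 mm in y. Gripping the knob showed the top camera was right there.
- The brush grip height differed by about 5 mm between feeling the jar floor and the pot floor.

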